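# Set the bottle stop at its click notch and bring the jar up to it

### The arm

A 7-joint arm with a two-finger parallel gripper is mounted at the origin on the work surface. World frame = base frame: x ahead of the robot, y to its left, z up, the work surface at z = 0. Lengths are in m, angles in rad, forces in N, time in s.
With the tool pointing down it reaches from about 0.425 to 1.025 m from the base axis. Payload 3.6 kg.
Tool frame: the origin (TCP) lies on the centre line of the jaws, within the pads' length; the fingertips stand 8 mm ahead of it and the grasp point (between the pads) lies 11 mm behind it; z points along the fingers, y is the line along which they close (so a half turn about z gives the same grasp; the last joint's range is limited). The gripper opens to 85 mm and grips with 20 to 120 N. Pads are 22 mm wide; open, the fingers measure 114 mm over their backs; the gripper's body (76 mm by 85 mm) begins 54 mm behind the grasp point. The pads swing forward as they close: fully open they stand 13 mm farther back than shut.
Start: joints at [1.052, 0.591, 0.048, 1.609, -0.033, 0.943, -0.034], TCP at [0.299, -0.66, 0.208] pointing down, gripper open.
Joint ranges: [-2.69, 2.69], [-0.47, 2.24], [-1.27, 1.36], [0.19, 2.51], [-1.53, 4.68], [0.08, 2.07], [-3.09, 3.09]. Speed limits (rad/s): [2.57, 2.57, 3.14, 3.14, 3.14, 3.14, 3.14].

### API

Orientations are given as a unit quaternion [x, y, z, w].
In Python, from cell import * gives the robot as it stands.
- The arm moves only by the tool step_arm, never from a script. Its argument "motion" is a list of rows, each an object of numbers: "x", "y", "z": the shift along the tool's x, y, z in units of 30 mm (1.0 is 30 mm); "ax", "ay", "az": the turn, a rotation vector about the tool's x, y, z in rad. In form: [{"x": .., "y": .., "z": .., "ax": .., "ay": .., "az": ..}, ...]. A call has 1 to 12 rows; each row shifts and turns the commanded pose from where the row before left it, along the tool's axes as they then stand; what a row does not reach is not made up. A row lasts 1/12 s, in which the tool goes at most 41.7 mm and 7.16 degrees, less where a joint would pass 70% of its speed; a pose out of reach is approached as far as the arm can. A call is refused whole if a number of a shift passes 1 or a number of a turn 0.125, either way. A call with a gripper value outside its range is refused whole. "fingers" is the opening, from 0 (shut) to 1 (fully open), set as the call begins (left out, the last holds). The fingers move at their own pace and stop on an object; "force" is the grip in N (left out, the last holds). Time passes only in rows, so rows that do not move let the fingers close. It gives the time, the measured TCP pose, the force, the opening and the grip force at its end, in the units of the state.
- sense(): the state, without advancing time (a new reading comes with each control period).
- snapshot(name): name is "scene" or "top" or "wrist"; returns the picture (420x560x3 uint8, blue, green, red); there is no depth.
- calibration(name): a dict with "fx", "fy", "cx", "cy" (pixels), "rvec" (rotation vector, rad) and "tvec" (3), from world to camera coordinates, as OpenCV has them. Camera axes: x right, y down, z forward; pixel columns grow to the right and rows downward; lengths in m; the calibration is good to about 2 mm. The wrist camera is an equidistant fisheye: a pixel r from the principal point sees the ray r / f radians off the axis. A picture is of the moment at which its call begins: read the wrist's pose just before it. calibration takes no time and is no camera call; for the wrist camera it gives the pose at the moment of the call.
- sign_off(): hands the job in; it is judged then, once.
The state is a dict: "clock": time; "joints": joint angles; "qd": joint speeds; "tau": joint torques, N m; "tcp_pos": TCP position; "eef_rot": TCP orientation; "wrist_force": force on the tool from outside, world axes, zero at the start; "ft_torque": the same for the moment, N m; "finger_gap": finger opening in m; "grasp_force": force on a finger pad.
Only numpy, scipy, OpenCV 4.12 (cv2) and the standard library are available. Lean on these libraries where they do the work, as an engineer would, in place of code of your own. Each camera call takes 0.05 s, during which the arm holds its last target. There are 200 camera calls.

### The job

On the white bottle-setting jig, push the sliding stop plate along its rail with a fingertip until its spring-loaded roller pin drops into the notch of the clamped click block, and do not run it on past the notch. Then push the jar standing in the lane along the lane until it rests against the stop plate, with the pin still in its notch. The jar stays on its base, neither lifted nor tipped over, and everything else stays where it stands.

Things in the scene. Friction and masses are not known exactly. Their poses are not given: they have to be found in the camera images.
- jig: White base plate on the table, x -80 to +85, y -250 to +250, 12 mm thick; origin on its underside. The jar's lane runs along its y at x = -30 mm, between two guide strips 70 mm apart inside, tops at z = 26 mm, y -210 to +230. A steel guide bar (x = +30) and an aluminium strip (x = +60, 20 mm wide, top z = 26) run parallel to it from y -240 to +120 mm; low end blocks close them.
- stop_plate (a point): Centre of the upright aluminium stop plate, at lane centre, 55 mm above the table; axes as the jig's. The plate is 10 mm thick in y (faces 5 mm either side), reaches 40 mm to -x and 60 mm to +x of this point, z 30 to 82 mm. A grey carriage (46 mm long in y, top z = 56) carries it at 48 to 108 mm in +x. Slides only along the jig's y with about 2 N; starts on the -y side of the notch.
- stop (a joint): Travel of the stop along its rail, m: 0 at the -y end of the rail (stop plate at the jig's y = -170 mm), growing towards the jig's +y, end stop at 0.255.
- stop_pin (a joint): Height of the stop's vertical spring pin, m: 0 on the plain strip, rising to about 0.0055 on the ridge before the notch, back under 0.0015 once dropped into the notch. It stands on the carriage, in line with the stop plate (same jig y), 90 mm in +x of point stop_plate; its black knob, 18 mm across, has its top at z = 74 mm with the pin at 0.
- notch (a point): Middle of the notch, at the strip's top (z = 26 mm), axes as the jig's. The stop is seated when stop_plate and notch have the same y in the jig's frame.
- click: Steel click block, a saddle 50 mm long clamped on the strip, black thumbscrew on its +x side in line with the notch. From -y the pin climbs a ramp from 25 to 7 mm before the notch (push about 7 N), then drops 5 mm; from up to 3 mm off, the stop pulls itself to the middle. It then needs over 10 N to leave towards -y, over 18 N to climb the steep shoulder to +y. Origin = notch.
- jar: White screw-lid jar with a paper label, 64 mm diameter, 80 mm high, about 0.2 kg, standing in the lane on the jig's base plate towards its +y end; origin at the centre of its underside (12 mm above the table), z up. It slides with 1 to 3 N and touches the stop plate when its axis is 37 mm from point stop_plate, on the +y side.
- vial: Bystander: small amber bottle, 30 mm diameter, 65 mm high, standing on the jig's base plate beyond the rail's +y end; origin under its centre.
- amber: Bystander: amber bottle, 44 mm diameter, 85 mm high, standing on the table on the robot's side of the jig; origin under its centre.
- stock: Bystander: white bottle, 72 mm diameter, 130 mm high, standing beyond the jig; origin under its centre.
- stock2: Bystander: white bottle, 56 mm diameter, 100 mm high, standing beyond the jig; origin under its centre.
- spatula: Bystander: counting spatula, 170 mm long, lying on the table to the robot's right; origin under its middle.
- basket: Bystander: white basket full of bottles, 150 x 240 mm, 105 mm high with the bottles, on the table to the robot's left; origin under its centre.

How it is judged:
On the way, in this order (a step that is already met when the one before it is completed fails the run):
1. the stop's pin has dropped into the notch (y of stop_plate in the frame of notch between -0.0025 and 0.0025 m and value of joint stop_pin below 0.003 m), for 0.3 s.
2. the jar rests against the stop plate, the pin still in the notch (all of step 1 and y of jar in the frame of stop_plate between 0.033 and 0.04 m), for 0.2 s.
At the end, for the whole second after the job is handed in: The stop is seated: within 2.5 mm of the notch along the rail with its pin down (below 3 mm). The jar stands upright (within 0.06 rad) on the base plate, at rest, against the stop plate (gap under 3 mm) (all of step 2 and z of jar in the frame of jig below 0.015 m and angle between jar's own z axis and vertical below 0.06 rad and linear speed of jar below 0.01 m/s); the robot touches nothing.
It fails at once if the stop is pushed on past the notch (more than 10 mm beyond it) (y of stop_plate in the frame of notch above 0.01 m).
It fails at once if the jar is lifted off the base plate (more than 8 mm) (z of jar in the frame of jig above 0.02 m).
It fails at once if the jar is tipped (more than 0.35 rad) (angle between jar's own z axis and vertical above 0.35 rad).
It fails at once if another thing on the table is moved more than 20 mm (distance of any of vial, amber, stock, stock2, spatula, basket from where it was at the start of the episode above 0.02 m).
It also fails if it takes over 54 s, if anything falls off the work surface, if the arm or the gripper's body presses on something with over 40 N, if the wrist force passes 120 N, or if a joint passes its speed limit or range.

## Working session

There is one attempt and no reset: what is moved stays moved. The work goes in short steps, Python scripts to look and compute and a tool call to move; the robot and the scene stay as the last step left them, time stands still between calls to the robot, and variables do not carry over. Pictures are saved under pics/ and viewed, at most 10 in all, crops included, and the job is handed in when it is done.

Besides the shell and the picture viewer there is one more tool, called after "Request:" by a JSON object that holds its "method" and its "body". step_arm: Moves the arm, as the interface text tells. Its arguments: {"type":"object","properties":{"motion":{"type":"array"},"fingers":{"type":"number"},"force":{"type":"number"}},"required":["motion"]}

```bash
mkdir -p pics; python3 - <<'E'
from cell import *
import cv2,numpy as np
for n in ("top","scene"):
    cv2.imwrite(f"pics/{n}0.png",snapshot(n)); c=calibration(n); print(n,c)
s=sense(); print(s["clock"],s["tcp_pos"],s["eef_rot"],s["wrist_force"])
E
```

```text
top {'fx': 415.03627727243514, 'fy': 415.03627727243514, 'cx': 277.31914743031774, 'cy': 205.70928161501152, 'rvec': array([ 2.17200018, -2.0250866 ,  0.23639115]), 'tvec': array([0.05773402, 0.53405627, 1.21176738])}
scene {'fx': 422.4550080346449, 'fy': 422.4550080346449, 'cx': 276.8134456306374, 'cy': 203.51269437082195, 'rvec': array([ 2.22616603,  1.1229771 , -0.37980906]), 'tvec': array([-0.38069406, -0.25048432,  1.39417837])}
0.1 [ 0.29911247 -0.65954158  0.20703752] [ 9.77417142e-01  2.11316526e-01 -2.93633213e-04 -9.84798156e-04] [0.46444432 0.25553862 0.54432571]
```

View pics/top0.png

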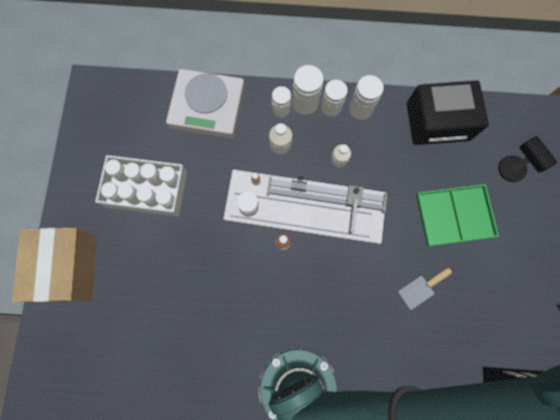

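View pics/scene0.png

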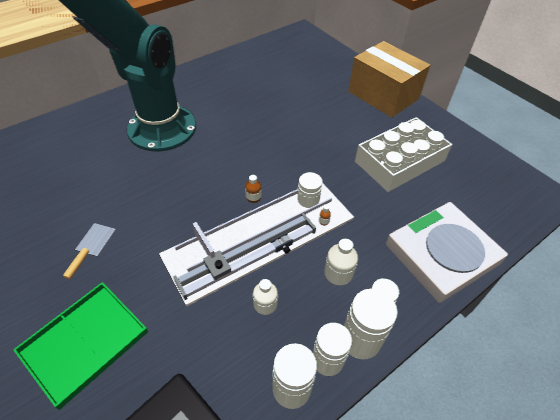

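The top view shows the jig at about (225–385, 172–240), the jar at (248,203), the stop plate at (356,210) and the click block at (299,184). The scene view shows the knob at (218,264) and the thumbscrew near (287,247). I'll enlarge both views to take measurements.

```bash
python3 - <<'E'
import cv2
a=cv2.imread("pics/top0.png")[162:248,218:394]; cv2.imwrite("pics/tz.png",cv2.resize(a,None,fx=4.5,fy=4.5,interpolation=cv2.INTER_CUBIC))
a=cv2.imread("pics/scene0.png")[168:308,155:360]; cv2.imwrite("pics/sz.png",cv2.resize(a,None,fx=3.9,fy=3.9,interpolation=cv2.INTER_CUBIC))
E
```

```text
(no output)
```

View pics/tz.png

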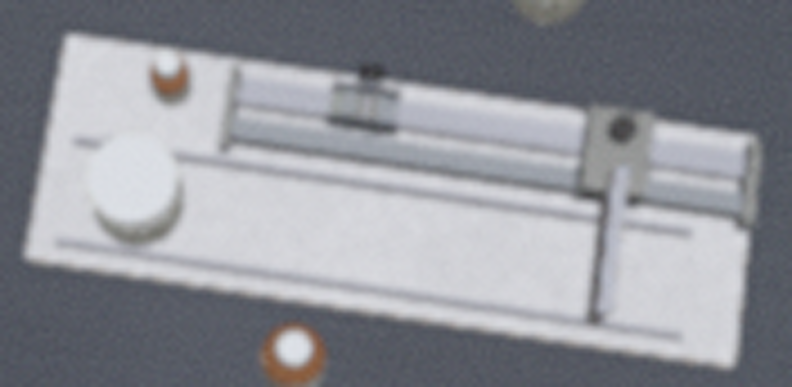

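View pics/sz.png

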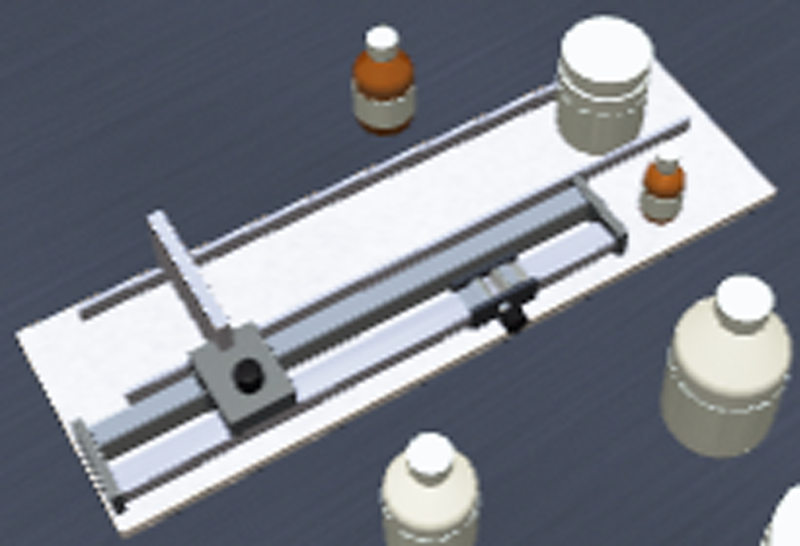

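The jig's corners, knob, notch, thumbscrew and jar lid are readable in both crops, with the notch groove at about (368,108) in the top crop and (497,283) in the scene crop. I'll fit the poses from these points.

```bash
cat > h.py <<'E'
import cv2,numpy as np
from cell import *
from scipy.optimize import least_squares
C={n:calibration(n) for n in("top","scene")}
def proj(n,P):
    c=C[n];K=np.array([[c["fx"],0,c["cx"]],[0,c["fy"],c["cy"]],[0,0,1.]])
    return cv2.projectPoints(np.float64(P).reshape(-1,1,3),c["rvec"],c["tvec"],K,None)[0][:,0]
def un(n,q):
    s,o={"top":(4.5,(218,162)),"scene":(3.9,(155,168))}[n]
    return (np.float64(q)+.5)/s-.5+o
def jw(p,J):
    p=np.atleast_2d(p);c,s=np.cos(p_:=J[2]),np.sin(p_)
    return np.c_[J[0]+c*p[:,0]-s*p[:,1],J[1]+s*p[:,0]+c*p[:,1],p[:,2]]
def wj(p,J):
    d=np.array(p)[:2]-J[:2];c,s=np.cos(J[2]),np.sin(J[2]);return np.array([c*d[0]+s*d[1],-s*d[0]+c*d[1]])
E
cat > fit.py <<'E'
from h import *
co=[(.085,.25,.012),(-.08,.25,.012),(-.08,-.25,.012),(.085,-.25,.012)]
obs=[("top",co[0],(66,33)),("top",co[1],(25,262)),("top",co[2],(735,368)),
("scene",co[2],(18,333)),("scene",co[3],(122,528)),("scene",co[0],(775,190))]
f=lambda J:np.concatenate([proj(n,jw(p,J))[0]-un(n,q) for n,p,q in obs])
r=least_squares(f,[.65,0,0]);J=r.x;print("J",J,np.round(f(J),1))
np.save("J.npy",J)
def pt(z,ob,x=None):
    # fit jig xy with given z
    g=lambda u:np.concatenate([proj(n,jw((u[0],u[1],z),J))[0]-un(n,q) for n,q in ob])
    r=least_squares(g,[0,0]);return np.round(r.x*1000,1),np.round(g(r.x),1)
print("knob",pt(.074,[("top",(622,127)),("scene",(248,366))]))
print("platetop ends",pt(.082,[("top",(621,167))]),pt(.082,[("top",(607,318))]),pt(.082,[("scene",(158,214))]))
print("notch",pt(.028,[("top",(368,108))]),pt(.028,[("scene",(499,284))]))
print("screw",pt(.022,[("top",(372,72))]),pt(.022,[("scene",(513,318))]))
print("clickends top",pt(.03,[("top",(332,105))]),pt(.03,[("top",(397,112))]))
print("jar",pt(.092,[("top",(135,173)),("scene",(607,52))]),pt(.092,[("top",(135,173))]),pt(.092,[("scene",(607,52))]))
print("vial",pt(.077,[("top",(168,62)),("scene",(668,160))]))
print("amber",pt(.085,[("top",(294,347)),("scene",(382,38))]))
E
python3 fit.py
```

```text
J [ 0.54398866  0.00966016 -0.08353348] [-0.6  0.7 -0.7 -1.  -1.  -0.4 -1.1 -0.2 -0.7  1.   0.1 -0.5]
knob (array([  59.8, -145.4]), array([-0.5,  0.3, -0.2,  0.4]))
platetop ends (array([  30.6, -147.9]), array([0., 0.])) (array([ -73. , -150.1]), array([0., 0.])) (array([ -66.4, -143.7]), array([-0.,  0.]))
notch (array([60.9, 25.3]), array([0., 0.])) (array([61.5, 33.9]), array([0., 0.]))
screw (array([89.5, 26.1]), array([0., 0.])) (array([85.4, 29.6]), array([0., 0.]))
clickends top (array([58.6, 50.8]), array([0., 0.])) (array([60.5,  4.7]), array([0., 0.]))
jar (array([-25.8, 174.4]), array([-0.3, -0.1, -0.3,  0.2])) (array([-26. , 173.4]), array([-0.,  0.])) (array([-25.9, 175.3]), array([0., 0.]))
vial (array([ 60.9, 164.9]), array([ 0.4, -0.9, -0.2, -1. ]))
amber (array([-123.4,   52.3]), array([-0.3, -0.3, -0.4, -0.1]))
```

Request:
{"method": "step_arm", "body": {"motion": [{"az": -0.118}, {"az": -0.118}, {"az": -0.118}, {"az": -0.118}, {"az": -0.118}, {"az": -0.118}, {"az": -0.118}, {"az": -0.118}, {"az": -0.118}, {}], "fingers": 0}}

```text
$.motion[0]: bad value
```

```bash
cat >> h.py <<'E'
from scipy.spatial.transform import Rotation as R
def go(x,y,z):
    J=np.load("J.npy");s=sense();Q=R.from_quat(s["eef_rot"])
    t=jw((x,y,z),J)[0];d=Q.inv().apply(t-s["tcp_pos"])/.03
    e=(R.from_euler("z",np.pi/2+J[2])*R.from_quat([1,0,0,0])) # tool x along jig y, z down
    w=(Q.inv()*e).as_rotvec()
    print("clock",s["clock"],"jig",np.round(wj(s["tcp_pos"],J)*1000,1),"z",round(s["tcp_pos"][2]*1000,1),"units",np.round(d,2),"turn",np.round(w,3),"F",np.round(s["wrist_force"],1))
E
python3 -c "
from h import *
go(-.005,-.185,.055)"
```

```text
clock 0.1 jig [-188.2 -687.3] z 207.0 units [ 13.5  -11.63   5.09] turn [-2.000e-03 -1.000e-03 -1.061e+00] F [0.5 0.3 0.5]
```

Request:
{"method": "step_arm", "body": {"motion": [{"x": 0, "y": 0, "z": 0, "ax": 0, "ay": 0, "az": -0.118}, {"x": 0, "y": 0, "z": 0, "ax": 0, "ay": 0, "az": -0.118}, {"x": 0, "y": 0, "z": 0, "ax": 0, "ay": 0, "az": -0.118}, {"x": 0, "y": 0, "z": 0, "ax": 0, "ay": 0, "az": -0.118}, {"x": 0, "y": 0, "z": 0, "ax": 0, "ay": 0, "az": -0.118}, {"x": 0, "y": 0, "z": 0, "ax": 0, "ay": 0, "az": -0.118}, {"x": 0, "y": 0, "z": 0, "ax": 0, "ay": 0, "az": -0.118}, {"x": 0, "y": 0, "z": 0, "ax": 0, "ay": 0, "az": -0.118}, {"x": 0, "y": 0, "z": 0, "ax": 0, "ay": 0, "az": -0.118}], "fingers": 0}}

```text
clock: 0.85
tcp_pos: [0.2991, -0.6599, 0.2074]
eef_rot: [0.734, 0.679, 0.0, -0.001]
wrist_force: [0.1, 0.8, 0.3]
finger_gap: -0.0003
grasp_force: 0.0
```

```bash
python3 -c "
from h import *
go(-.005,-.185,.055)"
```

```text
clock 0.85 jig [-188.2 -687.6] z 207.4 units [16.71  6.22  5.09] turn [-0.001 -0.001  0.006] F [0.1 0.8 0.3]
```

Request:
{"method": "step_arm", "body": {"motion": [{"x": 0.6, "y": 0.3, "z": 0, "ax": 0, "ay": 0, "az": 0}, {"x": 0.9, "y": 0.4, "z": 0, "ax": 0, "ay": 0, "az": 0}, {"x": 0.9, "y": 0.4, "z": 0, "ax": 0, "ay": 0, "az": 0}, {"x": 0.9, "y": 0.4, "z": 0, "ax": 0, "ay": 0, "az": 0}, {"x": 0.9, "y": 0.4, "z": 0, "ax": 0, "ay": 0, "az": 0}, {"x": 0.9, "y": 0.4, "z": 0, "ax": 0, "ay": 0, "az": 0}, {"x": 0.9, "y": 0.4, "z": 0, "ax": 0, "ay": 0, "az": 0}, {"x": 0.9, "y": 0.4, "z": 0, "ax": 0, "ay": 0, "az": 0}, {"x": 0.9, "y": 0.4, "z": 0, "ax": 0, "ay": 0, "az": 0}, {"x": 0.9, "y": 0.4, "z": 0, "ax": 0, "ay": 0, "az": 0}, {"x": 0.9, "y": 0.4, "z": 0, "ax": 0, "ay": 0, "az": 0}, {"x": 0.9, "y": 0.4, "z": 0, "ax": 0, "ay": 0, "az": 0}]}}

```text
clock: 1.85
tcp_pos: [0.4662, -0.3566, 0.2077]
eef_rot: [0.736, 0.677, -0.0, -0.0]
wrist_force: [1.8, 0.4, 1.0]
finger_gap: 0.0003
grasp_force: 0.0
```

Request:
{"method": "step_arm", "body": {"motion": [{"x": 0.9, "y": 0.3, "z": 0, "ax": 0, "ay": 0, "az": 0}, {"x": 0.9, "y": 0.3, "z": 0, "ax": 0, "ay": 0, "az": 0}, {"x": 0.9, "y": 0.3, "z": 0, "ax": 0, "ay": 0, "az": 0}, {"x": 0.9, "y": 0.3, "z": 0, "ax": 0, "ay": 0, "az": 0}, {"x": 0.9, "y": 0.2, "z": 0, "ax": 0, "ay": 0, "az": 0}, {"x": 0.9, "y": 0.1, "z": 0, "ax": 0, "ay": 0, "az": 0}, {"x": 0.3, "y": 0, "z": 0.5, "ax": 0, "ay": 0, "az": 0}, {"x": 0, "y": 0, "z": 0.7, "ax": 0, "ay": 0, "az": 0}, {"x": 0, "y": 0, "z": 0.7, "ax": 0, "ay": 0, "az": 0}, {"x": 0, "y": 0, "z": 0.1, "ax": 0, "ay": 0, "az": 0}, {"x": 0, "y": 0, "z": 0, "ax": 0, "ay": 0, "az": 0}]}}

```text
clock: 2.77
tcp_pos: [0.5236, -0.1911, 0.1467]
eef_rot: [0.736, 0.677, -0.001, -0.002]
wrist_force: [-0.1, -0.7, -0.4]
finger_gap: -0.0003
grasp_force: 0.0
```

```bash
python3 -c "
from h import *
go(-.005,-.185,.055)
cv2.imwrite('pics/w1.png',snapshot('wrist'))"
```

```text
clock 2.7667 jig [  -3.6 -201.7] z 146.7 units [ 0.56 -0.04  3.06] turn [-0.004 -0.001  0.001] F [-0.1 -0.7 -0.4]
```

View pics/w1.png

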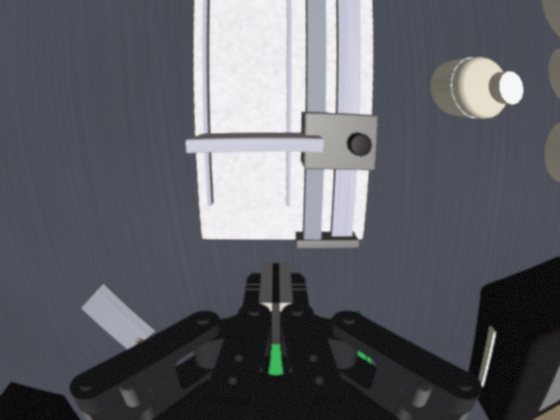

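The wrist view shows the plate across (190–323, 145) and the fingertip at column 277, so it lines up with the plate left of the carriage. I'll descend and make contact.

Request:
{"method": "step_arm", "body": {"motion": [{"x": 0, "y": 0, "z": 0.7, "ax": 0, "ay": 0, "az": 0}, {"x": 0, "y": 0, "z": 0.7, "ax": 0, "ay": 0, "az": 0}, {"x": 0, "y": 0, "z": 0.7, "ax": 0, "ay": 0, "az": 0}, {"x": 0, "y": 0, "z": 0.7, "ax": 0, "ay": 0, "az": 0}, {"x": 0, "y": 0, "z": 0, "ax": 0, "ay": 0, "az": 0}, {"x": 0.5, "y": 0, "z": 0, "ax": 0, "ay": 0, "az": 0}, {"x": 0.3, "y": 0, "z": 0, "ax": 0, "ay": 0, "az": 0}, {"x": 0.2, "y": 0, "z": 0, "ax": 0, "ay": 0, "az": 0}, {"x": 0.2, "y": 0, "z": 0, "ax": 0, "ay": 0, "az": 0}, {"x": 0.2, "y": 0, "z": 0, "ax": 0, "ay": 0, "az": 0}, {"x": 0.2, "y": 0, "z": 0, "ax": 0, "ay": 0, "az": 0}, {"x": 0, "y": 0, "z": 0, "ax": 0, "ay": 0, "az": 0}]}}

```text
clock: 3.82
tcp_pos: [0.5295, -0.1419, 0.0645]
eef_rot: [0.735, 0.678, 0.0, 0.0]
wrist_force: [-0.5, -0.2, -0.3]
finger_gap: 0.0002
grasp_force: 0.0
```

```bash
python3 -c "
from h import *
go(-.005,-.02,.06)"
```

```text
clock 3.8167 jig [  -1.8 -152.2] z 64.5 units [ 4.41 -0.1   0.15] turn [ 0.001 -0.001  0.003] F [-0.5 -0.2 -0.3]
```

Request:
{"method": "step_arm", "body": {"motion": [{"x": 0.2, "y": 0, "z": 0.1, "ax": 0, "ay": 0, "az": 0}, {"x": 0.2, "y": 0, "z": 0, "ax": 0, "ay": 0, "az": 0}, {"x": 0.2, "y": 0, "z": 0, "ax": 0, "ay": 0, "az": 0}, {"x": 0.2, "y": 0, "z": 0, "ax": 0, "ay": 0, "az": 0}, {"x": 0.2, "y": 0, "z": 0, "ax": 0, "ay": 0, "az": 0}, {"x": 0.2, "y": 0, "z": 0, "ax": 0, "ay": 0, "az": 0}, {"x": 0.2, "y": 0, "z": 0, "ax": 0, "ay": 0, "az": 0}, {"x": 0.2, "y": 0, "z": 0, "ax": 0, "ay": 0, "az": 0}, {"x": 0.2, "y": 0, "z": 0, "ax": 0, "ay": 0, "az": 0}, {"x": 0.2, "y": 0, "z": 0, "ax": 0, "ay": 0, "az": 0}, {"x": 0.2, "y": 0, "z": 0, "ax": 0, "ay": 0, "az": 0}]}}

```text
clock: 4.73
tcp_pos: [0.5346, -0.0772, 0.0611]
eef_rot: [0.736, 0.677, -0.0, 0.0]
wrist_force: [0.5, -0.2, -0.4]
finger_gap: 0.0004
grasp_force: 0.0
```

Request:
{"method": "step_arm", "body": {"motion": [{"x": 0.2, "y": 0, "z": 0, "ax": 0, "ay": 0, "az": 0}, {"x": 0.2, "y": 0, "z": 0, "ax": 0, "ay": 0, "az": 0}, {"x": 0.2, "y": 0, "z": 0, "ax": 0, "ay": 0, "az": 0}, {"x": 0.2, "y": 0, "z": 0, "ax": 0, "ay": 0, "az": 0}, {"x": 0.2, "y": 0, "z": 0, "ax": 0, "ay": 0, "az": 0}, {"x": 0.1, "y": 0, "z": 0, "ax": 0, "ay": 0, "az": 0}, {"x": 0, "y": 0, "z": 0, "ax": 0, "ay": 0, "az": 0}, {"x": 0, "y": 0, "z": 0, "ax": 0, "ay": 0, "az": 0}]}}

```text
clock: 5.4
tcp_pos: [0.5373, -0.0448, 0.0611]
eef_rot: [0.736, 0.677, -0.0, 0.0]
wrist_force: [0.9, -0.0, -0.3]
finger_gap: -0.0002
grasp_force: 0.0
```

```bash
python3 -c "
from h import *
go(-.005,-.02,.06)
w=snapshot('wrist');c=calibration('wrist');print(c)
np.save('wc.npy',c,allow_pickle=True)
cv2.imwrite('pics/w2.png',cv2.resize(w[60:340,150:410],None,fx=2.1,fy=2.1,interpolation=cv2.INTER_CUBIC))"
```

```text
clock 5.4 jig [ -2.1 -54.8] z 61.1 units [ 1.16 -0.09  0.04] turn [-0.     0.     0.001] F [ 0.9 -0.  -0.3]
{'fx': 325.19226210127806, 'fy': 325.19226210127806, 'cx': 275.42182034291164, 'cy': 212.7446651376013, 'rvec': array([-2.80629466,  0.11621369,  0.01823059]), 'tvec': array([-0.53888898,  0.00622686,  0.24160541])}
```

View pics/w2.png

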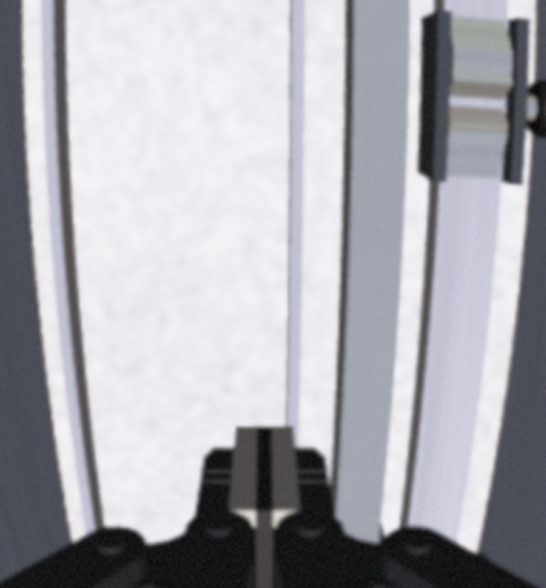

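The stop plate isn't in this wrist view, which shows only the click block at (475,100). I'll check the other cameras.

```bash
python3 -c "
from h import *
a=snapshot('scene')[120:308,130:360];b=snapshot('top')[140:260,200:400]
a=cv2.resize(a,(480,392),interpolation=cv2.INTER_CUBIC);b=cv2.resize(b,(320*1,192),interpolation=cv2.INTER_CUBIC)
o=np.zeros((392,800,3),np.uint8);o[:,:480]=a;o[:192,480:]=b
cv2.imwrite('pics/s2.png',o)"
```

```text
(no output)
```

View pics/s2.png

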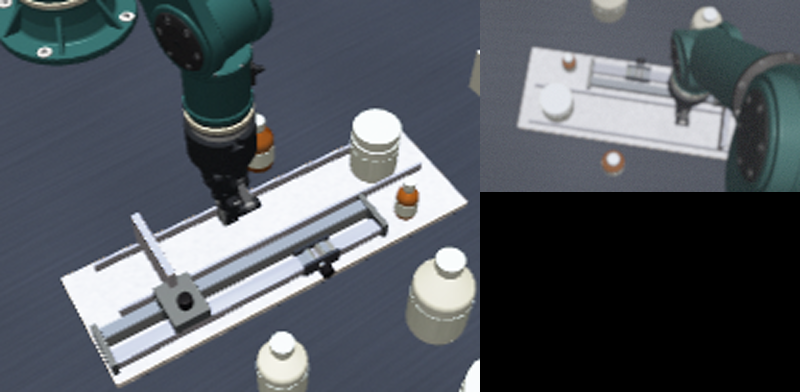

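```bash
python3 -c "
from h import *
J=np.load('J.npy')
s=sense();t=s['tcp_pos'];print(t,wj(t,J),s['joints'])
print('tip in scene',proj('scene',t+[0,0,-.008]),'in top',proj('top',t+[0,0,-.008]))
c=calibration('wrist');Rm=cv2.Rodrigues(c['rvec'])[0]
cam=-Rm.T@c['tvec'];print('cam',cam,wj(cam,J),'axis',Rm[2],'jigaxis x',Rm[0])
def wp(P):
    v=Rm@np.array(P)+c['tvec'];th=np.arctan2(np.hypot(*v[:2]),v[2]);u=v[:2]/np.hypot(*v[:2])*th*c['fx'];return u+[c['cx'],c['cy']]
print('tip wrist',wp(t+[0,0,-.008]))
for n,p in (('notch',(.06,.028,.028)),('click+',(.06,.053,.03)),('click-',(.06,.003,.03)),('knob',(.06,-.145,.074)),('plateL',(-.07,-.146,.082))):
    print(n,wp(jw(p,J)[0]))
"
```

```text
[ 0.53715777 -0.0454203   0.06104612] [-0.00221136 -0.05545835] [ 0.1438951   0.58843631 -0.19573942  2.12170518  0.25013203  0.45286914
 -0.32914092]
tip in scene [[239.49343767 232.23273672]] in top [[322.88045805 206.73755514]]
cam [0.54387087 0.03985848 0.22676818] [-0.00263701  0.0300832 ] axis [-0.02630233 -0.32592965 -0.94502807] jigaxis x [ 9.96543506e-01 -8.30674803e-02  9.12919563e-04]
tip wrist [275.81815963 253.21098934]
notch [376.08429264 111.16645664]
click+ [378.05529284  71.45255371]
click- [375.07496722 150.91841769]
knob [364.65666785 377.84050686]
plateL [176.92585245 386.32590411]
```

The scene view shows the plate still at its start position and the finger already past it. The tip in the wrist view (row ~264, predicted 253) puts the real fingertip about 25–30 mm higher than I assumed, so it passed over the plate's top. I'll go back over the plate and come down lower, along the lane centre.

Request:
{"method": "step_arm", "body": {"motion": [{"x": 0, "y": 0, "z": -1, "ax": 0, "ay": 0, "az": 0}, {"x": 0, "y": 0, "z": -1, "ax": 0, "ay": 0, "az": 0}, {"x": 0, "y": 0, "z": 0, "ax": 0, "ay": 0, "az": 0}, {"x": -0.7, "y": -0.15, "z": 0, "ax": 0, "ay": 0, "az": 0}, {"x": -0.8, "y": -0.15, "z": 0, "ax": 0, "ay": 0, "az": 0}, {"x": -0.8, "y": -0.15, "z": 0, "ax": 0, "ay": 0, "az": 0}, {"x": -0.8, "y": -0.15, "z": 0, "ax": 0, "ay": 0, "az": 0}, {"x": -0.8, "y": -0.15, "z": 0, "ax": 0, "ay": 0, "az": 0}, {"x": -0.7, "y": 0, "z": 0, "ax": 0, "ay": 0, "az": 0}, {"x": -0.3, "y": 0, "z": 0, "ax": 0, "ay": 0, "az": 0}, {"x": 0, "y": 0, "z": 0, "ax": 0, "ay": 0, "az": 0}]}}

```text
clock: 6.47
tcp_pos: [0.5021, -0.1926, 0.1209]
eef_rot: [0.738, 0.675, -0.0, 0.0]
wrist_force: [-0.3, -0.1, -0.5]
finger_gap: 0.0003
grasp_force: 0.0
```

Request:
{"method": "step_arm", "body": {"motion": [{"x": 0, "y": 0, "z": 0.8, "ax": 0, "ay": 0, "az": 0}, {"x": 0, "y": 0, "z": 0.8, "ax": 0, "ay": 0, "az": 0}, {"x": 0, "y": 0, "z": 0.8, "ax": 0, "ay": 0, "az": 0}, {"x": 0, "y": 0, "z": 0.4, "ax": 0, "ay": 0, "az": 0}, {"x": 0, "y": 0, "z": 0, "ax": 0, "ay": 0, "az": 0}, {"x": 0, "y": 0, "z": 0, "ax": 0, "ay": 0, "az": 0}]}}

```text
clock: 6.97
tcp_pos: [0.5028, -0.1876, 0.0366]
eef_rot: [0.735, 0.678, 0.0, -0.001]
wrist_force: [1.4, -0.4, 0.1]
finger_gap: 0.0
grasp_force: 0.0
```

```bash
python3 -c "
from h import *
go(-.025,-.172,.035)
a=snapshot('scene')[150:308,130:330];b=snapshot('wrist')[60:340,150:410]
a=cv2.resize(a,(500,395),interpolation=cv2.INTER_CUBIC);b=cv2.resize(b,(300,323))
o=np.zeros((395,800,3),np.uint8);o[:,:500]=a;o[:323,500:]=b
cv2.imwrite('pics/s3.png',o)"
```

```text
clock 6.9667 jig [ -24.6 -200. ] z 36.6 units [ 0.93 -0.01  0.06] turn [-0.001 -0.001  0.003] F [ 1.4 -0.4  0.1]
```

View pics/s3.png

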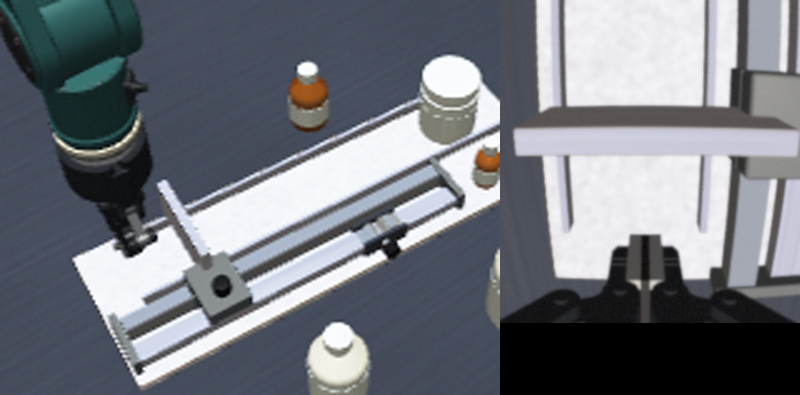

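The finger is now behind the plate, lower down. I'll advance gently to contact.

Request:
{"method": "step_arm", "body": {"motion": [{"x": 0.4, "y": 0, "z": 0.2, "ax": 0, "ay": 0, "az": 0}, {"x": 0.4, "y": 0, "z": 0, "ax": 0, "ay": 0, "az": 0}, {"x": 0.1, "y": 0, "z": 0, "ax": 0, "ay": 0, "az": 0}, {"x": 0.1, "y": 0, "z": 0, "ax": 0, "ay": 0, "az": 0}, {"x": 0.1, "y": 0, "z": 0, "ax": 0, "ay": 0, "az": 0}, {"x": 0.1, "y": 0, "z": 0, "ax": 0, "ay": 0, "az": 0}, {"x": 0.1, "y": 0, "z": 0, "ax": 0, "ay": 0, "az": 0}, {"x": 0.1, "y": 0, "z": 0, "ax": 0, "ay": 0, "az": 0}, {"x": 0.1, "y": 0, "z": 0, "ax": 0, "ay": 0, "az": 0}, {"x": 0.1, "y": 0, "z": 0, "ax": 0, "ay": 0, "az": 0}]}}

```text
clock: 7.9
tcp_pos: [0.5067, -0.1423, 0.0312]
eef_rot: [0.736, 0.677, -0.0, 0.0]
wrist_force: [-0.8, -1.8, 1.2]
finger_gap: -0.0
grasp_force: 0.9
```

```bash
cat > look.py <<'E'
from h import *
# knob position (jig y) from wrist picture: dark blob near predicted knob pixel
J=np.load('J.npy');s=sense();c=calibration('wrist');w=snapshot('wrist')
Rm=cv2.Rodrigues(c['rvec'])[0];cam=-Rm.T@c['tvec']
def wp(P):
    v=Rm@np.array(P)+c['tvec'];r=np.hypot(*v[:2]);return v[:2]/r*np.arctan2(r,v[2])*c['fx']+[c['cx'],c['cy']]
def ray(q,z):
    d=(np.array(q)-[c['cx'],c['cy']])/c['fx'];th=np.hypot(*d);v=np.r_[d/th*np.sin(th),np.cos(th)];v=Rm.T@v
    return wj(cam+v*(z-cam[2])/v[2],J)*1000
E
cat > st.py <<'E'
from look import *
import sys
go(-.025,float(sys.argv[1]),.031)
g=w.max(2); m=np.uint8(g<45)
yj=wj(s['tcp_pos'],J)[1]
best=None
n,l,st,ce=cv2.connectedComponentsWithStats(m)
for i in range(1,n):
    if 60<st[i,4]<1500 and ce[i][0]>300 and ce[i][1]<330:
        p=ray(ce[i],.074); 
        if abs(p[0]-60)<15: print('blob',st[i],np.round(ce[i],1),'knob jig',np.round(p,1),'as screw',np.round(ray(ce[i],.022),1))
cv2.imwrite('pics/last.png',w)
E
python3 st.py -0.02
```

```text
clock 7.95 jig [ -24.5 -153.5] z 31.2 units [ 4.45 -0.01  0.01] turn [0.    0.    0.001] F [ 0.5 -0.5  1.1]
blob [ 427  237   39   40 1047] [446.  256.4] knob jig [  55.1 -133.2] as screw [  89.  -160.4]
```

Contact: about 1.8 N, and the knob has moved to roughly y=-134. I'll continue to short of the ramp.

Request:
{"method": "step_arm", "body": {"motion": [{"x": 0.2, "y": 0, "z": 0, "ax": 0, "ay": 0, "az": 0}, {"x": 0.2, "y": 0, "z": 0, "ax": 0, "ay": 0, "az": 0}, {"x": 0.2, "y": 0, "z": 0, "ax": 0, "ay": 0, "az": 0}, {"x": 0.2, "y": 0, "z": 0, "ax": 0, "ay": 0, "az": 0}, {"x": 0.2, "y": 0, "z": 0, "ax": 0, "ay": 0, "az": 0}, {"x": 0.2, "y": 0, "z": 0, "ax": 0, "ay": 0, "az": 0}, {"x": 0.2, "y": 0, "z": 0, "ax": 0, "ay": 0, "az": 0}, {"x": 0.2, "y": 0, "z": 0, "ax": 0, "ay": 0, "az": 0}, {"x": 0.2, "y": 0, "z": 0, "ax": 0, "ay": 0, "az": 0}, {"x": 0.2, "y": 0, "z": 0, "ax": 0, "ay": 0, "az": 0}, {"x": 0.2, "y": 0, "z": 0, "ax": 0, "ay": 0, "az": 0}, {"x": 0.2, "y": 0, "z": 0, "ax": 0, "ay": 0, "az": 0}]}}

```text
clock: 8.95
tcp_pos: [0.5129, -0.0693, 0.0311]
eef_rot: [0.736, 0.677, 0.0, 0.0]
wrist_force: [1.1, -2.6, 1.9]
finger_gap: 0.0002
grasp_force: 1.0
```

Request:
{"method": "step_arm", "body": {"motion": [{"x": 0.2, "y": 0, "z": 0, "ax": 0, "ay": 0, "az": 0}, {"x": 0.2, "y": 0, "z": 0, "ax": 0, "ay": 0, "az": 0}, {"x": 0.2, "y": 0, "z": 0, "ax": 0, "ay": 0, "az": 0}, {"x": 0.2, "y": 0, "z": 0, "ax": 0, "ay": 0, "az": 0}, {"x": 0.2, "y": 0, "z": 0, "ax": 0, "ay": 0, "az": 0}, {"x": 0.1, "y": 0, "z": 0, "ax": 0, "ay": 0, "az": 0}, {"x": 0.1, "y": 0, "z": 0, "ax": 0, "ay": 0, "az": 0}, {"x": 0, "y": 0, "z": 0, "ax": 0, "ay": 0, "az": 0}]}}

```text
clock: 9.62
tcp_pos: [0.5153, -0.0329, 0.031]
eef_rot: [0.735, 0.678, -0.0, -0.0]
wrist_force: [-1.4, 0.2, 0.0]
finger_gap: -0.0
grasp_force: 0.0
```

```bash
python3 st.py -0.02; python3 -c "
import cv2
w=cv2.imread('pics/last.png');cv2.imwrite('pics/w4.png',cv2.resize(w[100:340,170:490],None,fx=2.4,fy=2.4,interpolation=cv2.INTER_CUBIC))"
```

```text
clock 9.6667 jig [-25.3 -45.1] z 30.9 units [ 0.84  0.01 -0.  ] turn [-0.001 -0.     0.002] F [0.1 0.2 0.1]
blob [456 120  21  29 464] [466.3 134.8] knob jig [55.2 33.3] as screw [89.4 30.2]
blob [442 146   6  27  71] [444.5 161.6] knob jig [45.3 21. ] as screw [75.4 12.7]
blob [ 428  237   39   40 1060] [447.1 256.7] knob jig [ 55.1 -23.4] as screw [ 89.3 -50.5]
```

View pics/w4.png

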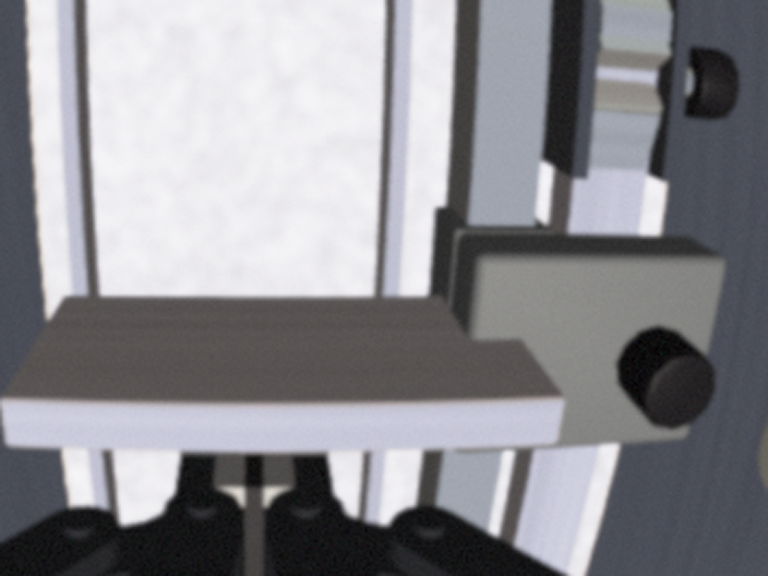

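The wrist view shows the plate pushed by the finger. The knob top is at crop (681,391), the plate top edges at rows 401 and 447, and the notch band around (632,76), in line with the thumbscrew at (712,83).

```bash
python3 - <<'E'
from look import *
f=lambda a,b,z:np.round(ray(((a+.5)/2.4+169.5,(b+.5)/2.4+99.5),z),1)
print('knob',f(681,391,.074),'plate',f(283,401,.082),f(283,447,.082),'notch',f(632,76,.024),f(632,64,.026),f(632,90,.026),'screw',f(714,84,.02),'click -end',f(610,170,.03),f(570,177,.02))
print(s['tcp_pos'],wj(s['tcp_pos'],J))
E
```

```text
knob [ 59.3 -27. ] plate [-20.8 -22.2] [-20.6 -31.2] notch [64.1 30. ] [62.8 32.9] [63.4 26.7] screw [91.  29.8] click -end [57.4  7.9] [51.5  3.8]
[ 0.51502444 -0.03316726  0.0309269 ] [-0.02528986 -0.04509476]
```

Request:
{"method": "step_arm", "body": {"motion": [{"x": 0.2, "y": 0, "z": 0, "ax": 0, "ay": 0, "az": 0}, {"x": 0.2, "y": 0, "z": 0, "ax": 0, "ay": 0, "az": 0}, {"x": 0.2, "y": 0, "z": 0, "ax": 0, "ay": 0, "az": 0}, {"x": 0.1, "y": 0, "z": 0, "ax": 0, "ay": 0, "az": 0}, {"x": 0.1, "y": 0, "z": 0, "ax": 0, "ay": 0, "az": 0}, {"x": 0.1, "y": 0, "z": 0, "ax": 0, "ay": 0, "az": 0}, {"x": 0.1, "y": 0, "z": 0, "ax": 0, "ay": 0, "az": 0}, {"x": 0.1, "y": 0, "z": 0, "ax": 0, "ay": 0, "az": 0}, {"x": 0.1, "y": 0, "z": 0, "ax": 0, "ay": 0, "az": 0}]}}

```text
clock: 10.47
tcp_pos: [0.5184, 0.0021, 0.031]
eef_rot: [0.736, 0.677, -0.0, -0.0]
wrist_force: [-0.7, -1.8, 0.2]
finger_gap: 0.0
grasp_force: 1.0
```

Request:
{"method": "step_arm", "body": {"motion": [{"x": 0.04, "y": 0, "z": 0, "ax": 0, "ay": 0, "az": 0}, {"x": 0.04, "y": 0, "z": 0, "ax": 0, "ay": 0, "az": 0}, {"x": 0.04, "y": 0, "z": 0, "ax": 0, "ay": 0, "az": 0}, {"x": 0.04, "y": 0, "z": 0, "ax": 0, "ay": 0, "az": 0}, {"x": 0.04, "y": 0, "z": 0, "ax": 0, "ay": 0, "az": 0}, {"x": 0.04, "y": 0, "z": 0, "ax": 0, "ay": 0, "az": 0}, {"x": 0.04, "y": 0, "z": 0, "ax": 0, "ay": 0, "az": 0}, {"x": 0.04, "y": 0, "z": 0, "ax": 0, "ay": 0, "az": 0}]}}

```text
clock: 11.13
tcp_pos: [0.5188, 0.0082, 0.0311]
eef_rot: [0.737, 0.676, -0.002, 0.001]
wrist_force: [-2.1, -8.0, 0.8]
finger_gap: 0.0
grasp_force: 4.0
```

```bash
python3 st.py 0.009
```

```text
clock 11.1833 jig [-25.   -3.2] z 31.1 units [ 0.41 -0.    0.  ] turn [-0.001  0.003 -0.002] F [-2.  -6.6  0.8]
blob [450 186  18  18 225] [458.9 193.8] knob jig [55.2 48.3] as screw [89.3 33.8]
blob [ 429  238   40   41 1077] [448.4 257.9] knob jig [56.1 17. ] as screw [ 90.6 -10.7]
```

Request:
{"method": "step_arm", "body": {"motion": [{"x": 0.04, "y": 0, "z": 0, "ax": 0, "ay": 0, "az": 0}, {"x": 0.04, "y": 0, "z": 0, "ax": 0, "ay": 0, "az": 0}, {"x": 0.04, "y": 0, "z": 0, "ax": 0, "ay": 0, "az": 0}, {"x": 0.04, "y": 0, "z": 0, "ax": 0, "ay": 0, "az": 0}, {"x": 0, "y": 0, "z": 0, "ax": 0, "ay": 0, "az": 0}]}}

```text
clock: 11.6
tcp_pos: [0.5192, 0.0131, 0.0311]
eef_rot: [0.737, 0.676, -0.002, 0.001]
wrist_force: [-1.3, -7.8, 0.3]
finger_gap: -0.0002
grasp_force: 3.6
```

```bash
python3 st.py 0.009
```

```text
clock 11.65 jig [-25.    1.4] z 31.1 units [ 0.25 -0.    0.  ] turn [-0.001  0.003 -0.002] F [-1.  -7.6 -0.3]
blob [449 194  17  10  88] [457.8 197.4] knob jig [54.9 51.6] as screw [88.9 36.4]
blob [ 431  240   39   41 1100] [450.1 259.6] knob jig [57.3 21. ] as screw [92.3 -7.2]
```

Request:
{"method": "step_arm", "body": {"motion": [{"x": 0.04, "y": 0, "z": 0, "ax": 0, "ay": 0, "az": 0}, {"x": 0.04, "y": 0, "z": 0, "ax": 0, "ay": 0, "az": 0}, {"x": 0, "y": 0, "z": 0, "ax": 0, "ay": 0, "az": 0}]}}

```text
clock: 11.9
tcp_pos: [0.5194, 0.0161, 0.0311]
eef_rot: [0.737, 0.676, -0.001, 0.001]
wrist_force: [-0.5, -5.7, -0.1]
finger_gap: -0.0002
grasp_force: 3.0
```

Request:
{"method": "step_arm", "body": {"motion": [{"x": 0.03, "y": 0, "z": 0, "ax": 0, "ay": 0, "az": 0}, {"x": 0, "y": 0, "z": 0, "ax": 0, "ay": 0, "az": 0}]}}

```text
clock: 12.07
tcp_pos: [0.5196, 0.0172, 0.0311]
eef_rot: [0.737, 0.676, -0.001, 0.0]
wrist_force: [-1.3, -6.0, 0.0]
finger_gap: 0.0002
grasp_force: 2.9
```

```bash
python3 st.py 0.009
```

```text
clock 12.1167 jig [-25.    5.5] z 31.1 units [ 0.12 -0.    0.  ] turn [-0.001  0.002 -0.002] F [-1.2 -4.8 -0.4]
blob [ 431  240   40   42 1132] [450.9 260.5] knob jig [57.9 24.6] as screw [93.2 -3.8]
```

Request:
{"method": "step_arm", "body": {"motion": [{"x": 0.03, "y": 0, "z": 0, "ax": 0, "ay": 0, "az": 0}, {"x": 0, "y": 0, "z": 0, "ax": 0, "ay": 0, "az": 0}]}}

```text
clock: 12.28
tcp_pos: [0.5199, 0.0194, 0.0311]
eef_rot: [0.736, 0.677, -0.0, 0.0]
wrist_force: [-1.3, -2.4, 0.1]
finger_gap: 0.0001
grasp_force: 1.0
```

Request:
{"method": "step_arm", "body": {"motion": [{"x": 0.03, "y": 0, "z": 0, "ax": 0, "ay": 0, "az": 0}, {"x": 0, "y": 0, "z": 0, "ax": 0, "ay": 0, "az": 0}]}}

```text
clock: 12.45
tcp_pos: [0.5216, 0.0229, 0.0314]
eef_rot: [0.735, 0.678, 0.002, 0.0]
wrist_force: [0.6, -0.1, 1.1]
finger_gap: 0.0005
grasp_force: 0.0
```

```bash
python3 st.py 0.009
```

```text
clock 12.5 jig [-23.4  11.3] z 31.4 units [-0.08 -0.05  0.01] turn [ 0.003 -0.002  0.002] F [0.3 0.6 0. ]
blob [ 425  234   40   40 1053] [444.8 253.1] knob jig [55.3 34.3] as screw [88.9  8.1]
```

The force fell to zero and the stop jumped ahead by about 6 mm, so the pin looks dropped in at plate y≈30. I'll back off, rise and travel over to behind the jar.

Request:
{"method": "step_arm", "body": {"motion": [{"x": -0.3, "y": 0, "z": 0, "ax": 0, "ay": 0, "az": 0}, {"x": -0.7, "y": 0, "z": 0, "ax": 0, "ay": 0, "az": 0}, {"x": 0, "y": 0, "z": -0.6, "ax": 0, "ay": 0, "az": 0}, {"x": 0, "y": 0, "z": -0.9, "ax": 0, "ay": 0, "az": 0}, {"x": 0, "y": 0, "z": -0.9, "ax": 0, "ay": 0, "az": 0}, {"x": 0, "y": 0, "z": -0.9, "ax": 0, "ay": 0, "az": 0}, {"x": 0, "y": 0, "z": -0.7, "ax": 0, "ay": 0, "az": 0}, {"x": 0, "y": 0, "z": 0, "ax": 0, "ay": 0, "az": 0}]}}

```text
clock: 13.17
tcp_pos: [0.5212, -0.0087, 0.1553]
eef_rot: [0.736, 0.677, 0.004, 0.003]
wrist_force: [1.2, -0.4, -0.5]
finger_gap: 0.0
grasp_force: 0.0
```

```bash
python3 st.py 0.238; python3 - <<'E'
from look import *
# residual knob/plate check, scene camera: compare plate-shift picture; jar lid centre in wrist
print('pred knob',wp(jw((.06,.030,.074),J)[0]),'pred screw',wp(jw((.09,.030,.022),J)[0]),'jar lid',wp(jw((-.028,.174,.092),J)[0]))
cv2.imwrite('pics/w5.png',w)
E
```

```text
clock 13.2167 jig [-22.5 -20.4] z 153.4 units [ 8.61 -0.11  4.09] turn [ 0.006 -0.001  0.   ] F [ 0.  -0.1  0.4]
blob [364 141  13  17  66] [368.  147.4] knob jig [51.9 34. ] as screw [67.7 27.5]
pred knob [380.05433554 152.94325382] pred screw [392.33611357 145.86325814] jar lid [267.51730394 -40.71391795]
```

View pics/w5.png

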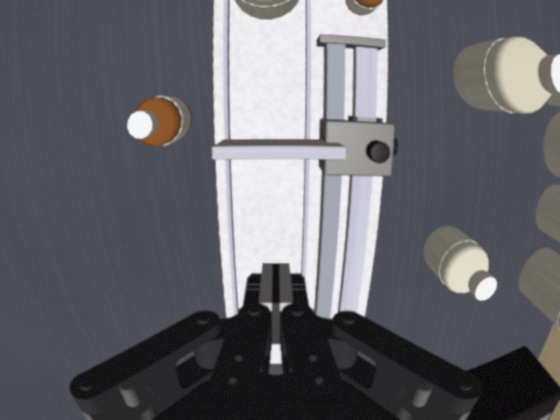

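The carriage straddles the click block: knob at (379,152), predicted (380,153) when seated, with the thumbscrew beside it. The stop is seated, so I'll move behind the jar.

Request:
{"method": "step_arm", "body": {"motion": [{"x": 0.5, "y": -0.1, "z": 0, "ax": 0, "ay": 0, "az": 0}, {"x": 0.85, "y": 0, "z": 0, "ax": 0, "ay": 0, "az": 0}, {"x": 0.85, "y": 0, "z": 0, "ax": 0, "ay": 0, "az": 0}, {"x": 0.85, "y": 0, "z": 0, "ax": 0, "ay": 0, "az": 0}, {"x": 0.85, "y": 0, "z": 0, "ax": 0, "ay": 0, "az": 0}, {"x": 0.85, "y": 0, "z": 0, "ax": 0, "ay": 0, "az": 0}, {"x": 0.85, "y": 0, "z": 0, "ax": 0, "ay": 0, "az": 0}, {"x": 0.85, "y": 0, "z": 0, "ax": 0, "ay": 0, "az": 0}, {"x": 0.85, "y": 0, "z": 0, "ax": 0, "ay": 0, "az": 0}, {"x": 0.8, "y": 0, "z": 0, "ax": 0, "ay": 0, "az": 0}, {"x": 0.5, "y": 0, "z": 0, "ax": 0, "ay": 0, "az": 0}, {"x": 0, "y": 0, "z": 0, "ax": 0, "ay": 0, "az": 0}]}}

```text
clock: 14.27
tcp_pos: [0.5352, 0.2533, 0.1499]
eef_rot: [0.734, 0.679, 0.0, -0.001]
wrist_force: [-0.8, 0.7, -0.4]
finger_gap: -0.0003
grasp_force: 0.0
```

```bash
python3 -c "
from h import *
go(-.027,.240,.031)
a=snapshot('scene');o=cv2.imread('pics/scene0.png')
d=cv2.absdiff(a,o).max(2);J=np.load('J.npy')
# where is white lid in scene, near its old spot (310,181): unchanged?
print('jar region diff',d[176:205,300:320].mean())
t=sense()['tcp_pos'];print('tip pred spec',proj('scene',t+[0,0,-.008]),'tip +27',proj('scene',t+[0,0,.019]))
m=np.uint8((d>25));ys,xs=np.where(m[:200,260:400]);print('moved px lowest rows',[(int(x+260),int(ys[xs==x].max())) for x in np.unique(xs)[::6]])
"
```

```text
clock 14.2667 jig [-29.1 242. ] z 149.9 units [-0.08  0.07  3.96] turn [-0.001 -0.002  0.006] F [-0.8  0.7 -0.4]
jar region diff 0.6448275862068965
tip pred spec [[330.86755052 158.29898017]] tip +27 [[332.07993841 150.82503671]]
moved px lowest rows [(260, 199), (306, 6), (312, 15), (318, 24), (324, 130), (330, 150), (336, 150), (342, 143), (348, 140), (354, 138), (360, 89), (366, 61), (372, 39)]
```

The lowest changed row (150) confirms the real tip is about 27 mm higher than specified. I'll tilt the tool 0.2 rad, top leaning away from the jar, so the tip leads and pushes low, then descend behind the jar.

Request:
{"method": "step_arm", "body": {"motion": [{"x": 0, "y": 0.05, "z": 0, "ax": 0, "ay": -0.1, "az": 0}, {"x": 0, "y": 0, "z": 0, "ax": 0, "ay": -0.1, "az": 0}, {"x": 0, "y": 0, "z": 0, "ax": 0, "ay": 0, "az": 0}, {"x": 0.15, "y": 0, "z": 0.72, "ax": 0, "ay": 0, "az": 0}, {"x": 0.15, "y": 0, "z": 0.72, "ax": 0, "ay": 0, "az": 0}, {"x": 0.15, "y": 0, "z": 0.72, "ax": 0, "ay": 0, "az": 0}, {"x": 0.15, "y": 0, "z": 0.72, "ax": 0, "ay": 0, "az": 0}, {"x": 0.15, "y": 0, "z": 0.72, "ax": 0, "ay": 0, "az": 0}, {"x": 0, "y": 0, "z": 0, "ax": 0, "ay": 0, "az": 0}, {"x": 0, "y": 0, "z": 0, "ax": 0, "ay": 0, "az": 0}]}}

```text
clock: 15.15
tcp_pos: [0.5367, 0.2463, 0.0399]
eef_rot: [0.733, 0.673, -0.075, 0.067]
wrist_force: [-0.1, 0.2, -0.1]
finger_gap: -0.0002
grasp_force: 0.0
```

```bash
python3 -c "
from h import *
go(-.027,.240,.012)
a=snapshot('scene');o=cv2.imread('pics/scene0.png')
d=cv2.absdiff(a,o).max(2)
print('jar region diff',d[176:205,300:320].mean());s=sense();print(np.round(s['joints'],2))
t=s['tcp_pos'];z=R.from_quat(s['eef_rot']).apply([0,0,1]);print(z,'spec',proj('scene',t+.008*z),'+27',proj('scene',t-.019*z))
m=d>20;m[:, :300]=0;ys,xs=np.where(m[:230,300:380]);print([(int(x+300),int(ys[xs==x].max())) for x in np.unique(xs)[::4]])
"
```

```text
clock 15.15 jig [-27.  235.2] z 39.9 units [0.34 0.   0.88] turn [-0.003  0.203 -0.001] F [-0.1  0.2 -0.1]
jar region diff 0.6896551724137931
[-0.54  0.7  -0.07  1.94  0.33  0.67 -0.96]
[-0.0175507  -0.19861882 -0.97991966] spec [[325.81400069 186.9264856 ]] +27 [[328.39467898 179.87677083]]
[(312, 0), (316, 9), (320, 144), (324, 162), (328, 180), (332, 180), (336, 174), (340, 173), (344, 172), (348, 171), (352, 169), (356, 147), (360, 137), (364, 126), (368, 113), (372, 103), (376, 100)]
```

Request:
{"method": "step_arm", "body": {"motion": [{"x": 0.1, "y": 0, "z": 0.45, "ax": 0, "ay": 0, "az": 0}, {"x": 0.1, "y": 0, "z": 0.45, "ax": 0, "ay": 0, "az": 0}, {"x": 0, "y": 0, "z": 0, "ax": 0, "ay": 0, "az": 0}, {"x": -0.2, "y": 0, "z": 0.04, "ax": 0, "ay": 0, "az": 0}, {"x": -0.1, "y": 0, "z": 0.02, "ax": 0, "ay": 0, "az": 0}, {"x": -0.1, "y": 0, "z": 0.02, "ax": 0, "ay": 0, "az": 0}, {"x": -0.1, "y": 0, "z": 0.02, "ax": 0, "ay": 0, "az": 0}, {"x": 0, "y": 0, "z": 0, "ax": 0, "ay": 0, "az": 0}]}}

```text
clock: 15.87
tcp_pos: [0.5366, 0.2332, 0.0136]
eef_rot: [0.733, 0.673, -0.074, 0.068]
wrist_force: [0.7, -0.7, -0.1]
finger_gap: -0.0001
grasp_force: 0.0
```

```bash
cat > jar.py <<'E'
from h import *
J=np.load('J.npy');go(-.027,.10,.012)
# jar lid: match scene0 lid patch in current scene view
o=cv2.imread('pics/scene0.png');T=o[172:207,297:324];a=snapshot('scene')
r=cv2.matchTemplate(a[160:270,210:330],T,cv2.TM_SQDIFF_NORMED);mn,_,l,_=cv2.minMaxLoc(r)
dx=np.array(l)+[210,160]-[297,172]
f=lambda u:proj('scene',jw((-.028,u[0],.06),J))[0]-proj('scene',jw((-.028,.174,.06),J))[0]-dx
u=least_squares(f,[.15]);print('jar px shift',dx,'score',round(mn,4),'jar y ~',u.x*1000)
E
python3 jar.py
```

```text
clock 15.8667 jig [-26.  222.2] z 13.6 units [-3.98 -0.03  0.86] turn [ 0.     0.201 -0.001] F [ 0.7 -0.7 -0.1]
jar px shift [0 0] score 0.0101 jar y ~ [174.]
```

Request:
{"method": "step_arm", "body": {"motion": [{"x": -0.1, "y": 0, "z": 0.02, "ax": 0, "ay": 0, "az": 0}, {"x": -0.1, "y": 0, "z": 0.02, "ax": 0, "ay": 0, "az": 0}, {"x": -0.1, "y": 0, "z": 0.02, "ax": 0, "ay": 0, "az": 0}, {"x": -0.1, "y": 0, "z": 0.02, "ax": 0, "ay": 0, "az": 0}, {"x": -0.1, "y": 0, "z": 0.02, "ax": 0, "ay": 0, "az": 0}, {"x": -0.1, "y": 0, "z": 0.02, "ax": 0, "ay": 0, "az": 0}, {"x": -0.1, "y": 0, "z": 0.02, "ax": 0, "ay": 0, "az": 0}]}}

```text
clock: 16.5
tcp_pos: [0.5348, 0.2133, 0.0132]
eef_rot: [0.732, 0.674, -0.073, 0.067]
wrist_force: [-0.2, 1.4, -0.4]
finger_gap: 0.0003
grasp_force: 0.8
```

```bash
python3 jar.py
```

```text
clock 16.5 jig [-26.2 202.2] z 13.2 units [-3.33 -0.03  0.71] turn [0.    0.199 0.001] F [-0.2  1.4 -0.4]
jar px shift [-4  2] score 0.02 jar y ~ [160.60099985]
```

The jar slides upright with about 1.4 N. I'll continue.

Request:
{"method": "step_arm", "body": {"motion": [{"x": -0.15, "y": 0, "z": 0.03, "ax": 0, "ay": 0, "az": 0}, {"x": -0.15, "y": 0, "z": 0.03, "ax": 0, "ay": 0, "az": 0}, {"x": -0.15, "y": 0, "z": 0.03, "ax": 0, "ay": 0, "az": 0}, {"x": -0.15, "y": 0, "z": 0.03, "ax": 0, "ay": 0, "az": 0}, {"x": -0.15, "y": 0, "z": 0.03, "ax": 0, "ay": 0, "az": 0}, {"x": -0.15, "y": 0, "z": 0.03, "ax": 0, "ay": 0, "az": 0}, {"x": -0.15, "y": 0, "z": 0.03, "ax": 0, "ay": 0, "az": 0}, {"x": -0.15, "y": 0, "z": 0.03, "ax": 0, "ay": 0, "az": 0}, {"x": -0.15, "y": 0, "z": 0.03, "ax": 0, "ay": 0, "az": 0}, {"x": -0.15, "y": 0, "z": 0.03, "ax": 0, "ay": 0, "az": 0}]}}

```text
clock: 17.38
tcp_pos: [0.5307, 0.1668, 0.0133]
eef_rot: [0.732, 0.674, -0.074, 0.068]
wrist_force: [-0.5, 1.3, -0.1]
finger_gap: 0.0001
grasp_force: 0.7
```

```bash
python3 jar.py
```

```text
clock 17.3833 jig [-26.3 155.5] z 13.3 units [-1.8  -0.02  0.41] turn [-0.   0.2  0. ] F [-0.5  1.3 -0.1]
jar px shift [-18   9] score 0.0326 jar y ~ [114.54395529]
```

Request:
{"method": "step_arm", "body": {"motion": [{"x": -0.1, "y": 0, "z": 0.02, "ax": 0, "ay": 0, "az": 0}, {"x": -0.1, "y": 0, "z": 0.02, "ax": 0, "ay": 0, "az": 0}, {"x": -0.1, "y": 0, "z": 0.02, "ax": 0, "ay": 0, "az": 0}, {"x": -0.1, "y": 0, "z": 0.02, "ax": 0, "ay": 0, "az": 0}, {"x": -0.1, "y": 0, "z": 0.02, "ax": 0, "ay": 0, "az": 0}, {"x": -0.1, "y": 0, "z": 0.02, "ax": 0, "ay": 0, "az": 0}, {"x": -0.1, "y": 0, "z": 0.02, "ax": 0, "ay": 0, "az": 0}, {"x": -0.1, "y": 0, "z": 0.02, "ax": 0, "ay": 0, "az": 0}, {"x": -0.1, "y": 0, "z": 0.02, "ax": 0, "ay": 0, "az": 0}, {"x": -0.1, "y": 0, "z": 0.02, "ax": 0, "ay": 0, "az": 0}, {"x": -0.1, "y": 0, "z": 0.02, "ax": 0, "ay": 0, "az": 0}, {"x": -0.1, "y": 0, "z": 0.02, "ax": 0, "ay": 0, "az": 0}]}}

```text
clock: 18.43
tcp_pos: [0.5277, 0.1305, 0.0134]
eef_rot: [0.732, 0.674, -0.074, 0.068]
wrist_force: [1.1, 0.5, -0.0]
finger_gap: -0.0001
grasp_force: 0.5
```

Request:
{"method": "step_arm", "body": {"motion": [{"x": -0.04, "y": 0, "z": 0.01, "ax": 0, "ay": 0, "az": 0}, {"x": -0.04, "y": 0, "z": 0.01, "ax": 0, "ay": 0, "az": 0}, {"x": -0.04, "y": 0, "z": 0.01, "ax": 0, "ay": 0, "az": 0}, {"x": -0.04, "y": 0, "z": 0.01, "ax": 0, "ay": 0, "az": 0}]}}

```text
clock: 18.77
tcp_pos: [0.5275, 0.1262, 0.0132]
eef_rot: [0.732, 0.674, -0.073, 0.068]
wrist_force: [0.3, 2.6, -0.6]
finger_gap: 0.0002
grasp_force: 0.8
```

```bash
python3 jar.py
```

```text
clock 18.7667 jig [-26.1 114.8] z 13.2 units [-0.47 -0.03  0.14] turn [0.    0.199 0.001] F [ 0.3  2.6 -0.6]
jar px shift [-31  15] score 0.0651 jar y ~ [73.51503203]
```

Request:
{"method": "step_arm", "body": {"motion": [{"x": -0.04, "y": 0, "z": 0.01, "ax": 0, "ay": 0, "az": 0}, {"x": -0.04, "y": 0, "z": 0.01, "ax": 0, "ay": 0, "az": 0}]}}

```text
clock: 18.98
tcp_pos: [0.5274, 0.1239, 0.0132]
eef_rot: [0.732, 0.674, -0.073, 0.068]
wrist_force: [0.7, 1.5, 1.1]
finger_gap: -0.0001
grasp_force: 1.0
```

Request:
{"method": "step_arm", "body": {"motion": [{"x": -0.04, "y": 0, "z": 0.01, "ax": 0, "ay": 0, "az": 0}, {"x": -0.04, "y": 0, "z": 0.01, "ax": 0, "ay": 0, "az": 0}]}}

```text
clock: 19.15
tcp_pos: [0.5273, 0.1213, 0.0131]
eef_rot: [0.732, 0.674, -0.073, 0.068]
wrist_force: [1.1, 1.7, 1.3]
finger_gap: 0.0001
grasp_force: 1.2
```

```bash
python3 jar.py
```

```text
clock 19.15 jig [-26.  109.9] z 13.1 units [-0.32 -0.03  0.1 ] turn [0.001 0.199 0.001] F [1.1 1.7 1.3]
jar px shift [-33  16] score 0.0645 jar y ~ [67.2016356]
```

Request:
{"method": "step_arm", "body": {"motion": [{"x": -0.03, "y": 0, "z": 0.01, "ax": 0, "ay": 0, "az": 0}, {"x": -0.03, "y": 0, "z": 0.01, "ax": 0, "ay": 0, "az": 0}]}}

```text
clock: 19.37
tcp_pos: [0.5271, 0.1195, 0.0129]
eef_rot: [0.732, 0.674, -0.073, 0.068]
wrist_force: [-0.5, 3.1, 2.0]
finger_gap: -0.0003
grasp_force: 1.3
```

Request:
{"method": "step_arm", "body": {"motion": [{"x": -0.03, "y": 0, "z": 0.01, "ax": 0, "ay": 0, "az": 0}, {"x": 0, "y": 0, "z": 0, "ax": 0, "ay": 0, "az": 0}]}}

```text
clock: 19.53
tcp_pos: [0.5269, 0.118, 0.0127]
eef_rot: [0.732, 0.674, -0.073, 0.068]
wrist_force: [-0.0, 2.9, 1.1]
finger_gap: -0.0001
grasp_force: 1.2
```

```bash
python3 jar.py
```

```text
clock 19.5333 jig [-26.1 106.6] z 12.7 units [-0.21 -0.03  0.07] turn [0.  0.2 0. ] F [-0.   2.9  1.1]
jar px shift [-34  16] score 0.0646 jar y ~ [64.65556339]
```

```bash
cat > chk.py <<'E'
from h import *
J=np.load('J.npy');o=cv2.imread('pics/scene0.png')
a=np.mean([snapshot('scene') for _ in range(3)],0).astype(np.float32)
def track(box,p0,guess):
    x0,x1,y0,y1=box;T=o[y0:y1,x0:x1].astype(np.float32)
    g=proj('scene',jw((p0[0],p0[1]+guess,p0[2]),J))[0]-proj('scene',jw(p0,J))[0];g=np.round(g).astype(int)
    S=a[y0+g[1]-6:y1+g[1]+6,x0+g[0]-6:x1+g[0]+6]
    r=cv2.matchTemplate(S,T,cv2.TM_CCOEFF_NORMED);_,mx,_,l=cv2.minMaxLoc(r);i,j=l[1],l[0]
    sub=lambda c,b,e:(b-e)/(2*(b-2*c+e)) if (b-2*c+e) else 0
    dx=j+(sub(r[i,j],r[i,j-1],r[i,j+1]) if 0<j<12 else 0);dy=i+(sub(r[i,j],r[i-1,j],r[i+1,j]) if 0<i<12 else 0)
    d=g-6+[dx,dy]
    f=lambda u:proj('scene',jw((p0[0]+u[0],p0[1]+u[1],p0[2]),J))[0]-proj('scene',jw(p0,J))[0]-d
    return np.round(least_squares(f,[0,guess]).x*1000,1),round(float(mx),3)
print('lid',track((297,325,171,184),(-.028,.174,.092),-.108))
print('body',track((297,318,186,208),(-.028,.174,.045),-.108))
print('knob+carriage',track((203,232,250,278),(.06,-.146,.065),.176))
print('plate top',track((192,212,220,244),(-.055,-.146,.075),.176))
E
python3 chk.py
```

```text
lid (array([  -2.2, -106.1]), 0.962)
body (array([  -2.6, -115.4]), 0.547)
knob+carriage (array([  1.1, 172.7]), 0.78)
plate top (array([-23. , 176.5]), 0.375)
```

Request:
{"method": "step_arm", "body": {"motion": [{"x": 0, "y": 0, "z": 0, "ax": 0, "ay": 0, "az": 0}]}}

```text
clock: 19.82
tcp_pos: [0.5268, 0.118, 0.0126]
eef_rot: [0.732, 0.674, -0.074, 0.068]
wrist_force: [0.6, 2.2, 1.4]
finger_gap: 0.0
grasp_force: 1.0
```

Request:
{"method": "step_arm", "body": {"motion": [{"x": -0.03, "y": 0, "z": 0.01, "ax": 0, "ay": 0, "az": 0}, {"x": 0, "y": 0, "z": 0, "ax": 0, "ay": 0, "az": 0}]}}

```text
clock: 19.98
tcp_pos: [0.5267, 0.1171, 0.0125]
eef_rot: [0.732, 0.674, -0.074, 0.068]
wrist_force: [0.2, 1.5, 0.8]
finger_gap: 0.0002
grasp_force: 1.2
```

Request:
{"method": "step_arm", "body": {"motion": [{"x": -0.03, "y": 0, "z": 0.01, "ax": 0, "ay": 0, "az": 0}, {"x": 0, "y": 0, "z": 0, "ax": 0, "ay": 0, "az": 0}]}}

```text
clock: 20.15
tcp_pos: [0.5265, 0.1161, 0.0124]
eef_rot: [0.732, 0.674, -0.074, 0.068]
wrist_force: [0.4, 3.2, 3.0]
finger_gap: -0.0001
grasp_force: 1.2
```

```bash
python3 jar.py;python3 chk.py
```

```text
clock 20.15 jig [-26.3 104.6] z 12.4 units [-0.15 -0.02  0.04] turn [-0.     0.2    0.001] F [0.4 3.2 3. ]
jar px shift [-35  17] score 0.0611 jar y ~ [60.91293984]
lid (array([  -2.1, -108.3]), 0.95)
body (array([  -0.7, -115.9]), 0.61)
knob+carriage (array([  1.1, 172.7]), 0.78)
plate top (array([-22.9, 176.6]), 0.348)
```

Request:
{"method": "step_arm", "body": {"motion": [{"x": -0.04, "y": 0, "z": 0, "ax": 0, "ay": 0, "az": 0}, {"x": 0, "y": 0, "z": 0, "ax": 0, "ay": 0, "az": 0}, {"x": 0, "y": 0, "z": 0, "ax": 0, "ay": 0, "az": 0}]}}

```text
clock: 20.6
tcp_pos: [0.5263, 0.1148, 0.0125]
eef_rot: [0.732, 0.674, -0.074, 0.068]
wrist_force: [-0.1, 2.2, -0.4]
finger_gap: -0.0001
grasp_force: 0.9
```

```bash
python3 -c "
from h import *
for i in range(5):
    go(-.027,.10,.012);snapshot('scene')"; python3 chk.py
```

```text
clock 20.6 jig [-26.4 103.3] z 12.5 units [-0.1  -0.02  0.04] turn [-0.   0.2  0. ] F [-0.1  2.2 -0.4]
clock 20.65 jig [-26.4 103.3] z 12.5 units [-0.1  -0.02  0.04] turn [-0.   0.2  0. ] F [0.3 1.2 0.2]
clock 20.7 jig [-26.4 103.3] z 12.5 units [-0.1  -0.02  0.04] turn [-0.   0.2  0. ] F [ 1.1  1.  -0.9]
clock 20.75 jig [-26.4 103.4] z 12.5 units [-0.11 -0.02  0.04] turn [-0.   0.2  0. ] F [0.4 2.  0.3]
clock 20.8 jig [-26.4 103.3] z 12.6 units [-0.11 -0.02  0.04] turn [-0.   0.2  0. ] F [0.7 1.5 0.1]
lid (array([  -2.5, -109.5]), 0.947)
body (array([  -0.6, -116.6]), 0.655)
knob+carriage (array([  1.1, 172.7]), 0.781)
plate top (array([-22.8, 176.8]), 0.333)
```

Request:
{"method": "step_arm", "body": {"motion": [{"x": -0.04, "y": 0, "z": 0.01, "ax": 0, "ay": 0, "az": 0}, {"x": 0, "y": 0, "z": 0, "ax": 0, "ay": 0, "az": 0}]}}

```text
clock: 21.17
tcp_pos: [0.5264, 0.1147, 0.0126]
eef_rot: [0.732, 0.674, -0.073, 0.067]
wrist_force: [-0.5, 3.1, 0.2]
finger_gap: -0.0001
grasp_force: 1.6
```

Request:
{"method": "step_arm", "body": {"motion": [{"x": -0.04, "y": 0, "z": 0, "ax": 0, "ay": 0, "az": 0}, {"x": 0, "y": 0, "z": 0, "ax": 0, "ay": 0, "az": 0}]}}

```text
clock: 21.33
tcp_pos: [0.5268, 0.1145, 0.0127]
eef_rot: [0.732, 0.674, -0.072, 0.067]
wrist_force: [0.5, 5.0, -2.2]
finger_gap: 0.0002
grasp_force: 2.4
```

```bash
cat > f.py <<'E'
from h import *
go(-.027,.10,.012);F=[]
for i in range(5): F.append(sense()['wrist_force']);snapshot('scene')
print('Fmean',np.mean(F,0).round(2))
E
python3 f.py; python3 chk.py
```

```text
clock 21.3333 jig [-25.8 103. ] z 12.7 units [-0.09 -0.04  0.04] turn [0.001 0.197 0.002] F [ 0.5  5.  -2.2]
Fmean [ 0.3   5.12 -1.8 ]
lid (array([  -2.1, -109.7]), 0.954)
body (array([  -0.5, -116.8]), 0.66)
knob+carriage (array([  1.1, 172.6]), 0.781)
plate top (array([-23. , 176.5]), 0.34)
```

The force rose to 5 N with no further motion and the stop hasn't moved, so the jar rests against the plate. I'll retreat.

Request:
{"method": "step_arm", "body": {"motion": [{"x": 0.1, "y": 0, "z": -0.02, "ax": 0, "ay": 0, "az": 0}, {"x": 0.1, "y": 0, "z": -0.02, "ax": 0, "ay": 0, "az": 0}, {"x": 0.2, "y": 0, "z": -0.04, "ax": 0, "ay": 0, "az": 0}, {"x": 0.5, "y": 0, "z": -0.1, "ax": 0, "ay": 0, "az": 0}, {"x": 0.5, "y": 0, "z": -0.1, "ax": 0, "ay": 0, "az": 0}, {"x": 0, "y": 0, "z": -0.5, "ax": 0, "ay": 0, "az": 0}, {"x": 0, "y": 0, "z": -0.8, "ax": 0, "ay": 0, "az": 0}, {"x": 0, "y": 0, "z": -0.8, "ax": 0, "ay": 0, "az": 0}, {"x": 0, "y": 0, "z": -0.8, "ax": 0, "ay": 0, "az": 0}, {"x": 0, "y": 0, "z": -0.8, "ax": 0, "ay": 0, "az": 0}, {"x": 0, "y": 0, "z": 0, "ax": 0, "ay": 0, "az": 0}, {"x": 0, "y": 0, "z": 0, "ax": 0, "ay": 0, "az": 0}]}}

```text
clock: 22.73
tcp_pos: [0.5327, 0.1799, 0.1229]
eef_rot: [0.732, 0.675, -0.071, 0.068]
wrist_force: [-0.1, -0.1, 0.3]
finger_gap: 0.0
grasp_force: 0.0
```

```bash
python3 f.py; python3 chk.py
```

```text
clock 22.7333 jig [-25.5 168.7] z 122.9 units [-1.52 -0.07  4.07] turn [0.003 0.197 0.002] F [-0.1 -0.1  0.3]
Fmean [-0.12  0.01 -0.11]
lid (array([  -1.8, -109.7]), 0.939)
body (array([  -0.6, -116.8]), 0.661)
knob+carriage (array([  1.1, 172.6]), 0.782)
plate top (array([-22.9, 176.6]), 0.339)
```

The jar and the stop stayed put after release, and the arm is clear with zero force. I'm handing in.

```bash
python3 -c "
from cell import *
print(sign_off())"
```

```text
the job is handed in; nothing more can be done
None
```

I pushed the stop until its pin dropped into the notch, then slid the jar upright along the lane against the plate; the arm is clear and the job is handed in at about 23 s, with no verdict returned yet.

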